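# Stow the clay tools and close the drawer

### The arm

A 7-joint arm with a two-finger parallel gripper is mounted at the origin on the work surface. World frame = base frame: x ahead of the robot, y to its left, z up, the work surface at z = 0. Lengths are in mm, angles in degrees, forces in N, time in s.
With the tool pointing down it reaches from about 350 to 900 mm from the base axis. Payload 7.2 kg.
Tool frame: the origin (TCP) lies midway between the tips of the shut fingers; the grasp point (between the pads) lies 19 mm behind it; z points along the fingers, y is the line along which they close (so a half turn about z gives the same grasp; the last joint's range is limited). The gripper opens to 88 mm and grips with 3 to 60 N. Pads are 20 mm wide; open, the fingers measure 115 mm over their backs; the gripper's body (75 mm by 178 mm) begins 61 mm behind the grasp point.
Start: joints at [61.753, 23.554, -0.728, 91.456, 0.321, 64.991, -4.71], TCP at [257.576, -569.459, 222.653] pointing down, gripper open.
Joint ranges: [-169.25, 169.25], [-16.82, 113.86], [-84.01, 82.57], [7.8, 145.47], [-59.2, 239.2], [7.22, 106.19], [-163.78, 163.78]. Speed limits (degrees/s): [136.94, 136.94, 172.46, 172.46, 180, 180, 180].

### API

Orientations are given as a 3x3 rotation matrix whose columns are the frame's x, y, z axes.
In Python, from workcell import observe, camera, camera_info, sign_off gives the robot as it stands. The module is installed in compiled form; this text tells all that it offers.
- The arm moves only by the tool play_rows, never from a script. Its argument "commands" is a list that holds one entry, the list of rows, each a list of 7 numbers: the turn, a rotation vector about the tool's x, y, z in rad, then the shift along the tool's x, y, z in mm, then the closure, from 0 (fully open) to 1 (shut). In form: [[[wx, wy, wz, dx, dy, dz, gripper], ...]]. A call has 1 to 8 rows; each row shifts and turns the commanded pose from where the row before left it, along the tool's axes as they then stand; what a row does not reach is not made up. A row lasts 1/8 s, in which the tool goes at most 62.5 mm and 10.7 degrees, less where a joint would pass 70% of its speed; a pose out of reach is approached as far as the arm can. A call with a gripper value outside its range is refused whole. The fingers move at their own pace and stop on an object; "squeeze" is the grip in N (left out, the last holds). Time passes only in rows, so rows that do not move let the fingers close. It gives the time, the measured TCP pose, the force, the opening and the grip force at its end, in the units of the state.
- observe(): the state, without advancing time (a new reading comes with each control period).
- camera(name): name is "side" or "top"; returns the picture (480x640x3 uint8, blue, green, red); there is no depth.
- camera_info(name): a dict with "vfov" (degrees; the focal length in pixels is half the picture's height over the tangent of half this angle, whatever the lens; pixels are square), "cx", "cy" (the principal point, pixels), "R" (3x3) and "t" (3): a world point X has camera coordinates R X + t. Camera axes: x right, y down, z forward; pixel columns grow to the right and rows downward; lengths in mm; the calibration is good to about 2 mm. A picture is of the moment at which its call begins. camera_info takes no time and is no camera call.
- sign_off(): hands the job in; it is judged then, once.
The state is a dict: "time": time; "q": joint angles; "joint_velocities": joint speeds; "tau": joint torques, N m; "eef_pos": TCP position; "eef_rot": TCP orientation; "force": force on the tool from outside, world axes, zero at the start; "torque": the same for the moment, N m; "opening": opening from 0.0 (shut) to 1.0 (fully open); "finger_force": force on a finger pad.
Only numpy, scipy, OpenCV 4.12 (cv2) and the standard library are available. Lean on these libraries where they do the work, as an engineer would, in place of code of your own. Each camera call takes 0.05 s, during which the arm holds its last target. There are 200 camera calls.

### The job

Put the clay things away in the small drawer unit, pulling its drawer out far enough first: stand the green dish gently, upright, in the compartment with the green floor, and lay the small rolling pin and the red-handled knife side by side, both lengthwise (along the way the drawer slides) and flat on the floor of the cork compartment. Then push the drawer fully home without slamming it. Do not tip the dish over on the way, and leave everything else where it stands.

Things in the scene. Friction and masses are not known exactly. Their poses are not given: they have to be found in the camera images.
- unit: Low grey drawer unit standing fixed on the table, carcass 270 deep (x) x 286 wide (y) x 100 high mm. Origin: at table height under the middle of the carcass's front face; its x axis points into the unit (away from the robot), y to its left, z up. One drawer with a blue front; the carcass top is 12 mm thick, and its underside is 68 mm above the drawer's inner floor.
- drawer (a joint): How far the drawer is out, m: 0 = fully home, 0.19 = stop. Slides along the unit's -x, takes 1 to 3 N, stays where left; starts 0.03 to 0.085 out. Its blue front panel is 15 mm thick, top edge 86 mm above the table; its back face is the front wall of both compartments and at 0 meets the carcass's face, so with the joint at d the uncovered opening is d long (x).
- drawer_handle (a point): Middle of the steel bar handle on the drawer front: bar 11 mm thick, 120 mm long along the unit's y, its axis 35 mm in front of the blue panel's outer face and 69 mm above the table; two 8 mm stems join it to the panel 51 mm either side of the middle. Free gap between bar and panel 29 mm. The point moves with the drawer; axes as the unit's.
- dish_bay (a point): Compartment with a mint green floor, the right-hand one (unit's -y). Point: on its floor, 20 mm above the table, mid-width, 80 mm behind the front panel; axes as the unit's. Inside 239 mm long (x from -80 at the panel's back face to +159) and 114 mm wide (y). The drawer's side walls and divider are 6 mm thick and rise 39 mm above this floor. Moves with the drawer.
- tool_bay (a point): Compartment with a brown cork floor, the left-hand one (unit's +y). Point: on its floor, 20 mm above the table, mid-width, 80 mm behind the front panel; axes as the unit's. Inside 239 mm long (x from -80 at the panel's back face to +159) and 124 mm wide (y); walls as for the other compartment. Moves with the drawer.
- roller: Small wooden rolling pin lying on the table: round barrel 30 mm in diameter and 100 mm long with a 16 mm thick, 25 mm long handle at each end, 150 mm in all, 60 to 110 g. Origin: its centre, on its axis (15 mm above what it lies on); its x axis runs along it. It can roll.
- knife: Clay knife lying flat: red handle 110 long x 16 wide x 14 mm high, then a 40 mm steel blade 11 wide, 4 thick at mid-height; 150 mm in all, 35 to 70 g. Origin: middle of the whole length, at the underside (inside the handle's footprint and near the balance point); x axis along it towards the blade, z up.
- dish: Small round mint green glazed dish, open at the top, 62 mm outer diameter with upright sides from 12 mm height to the rim, 36 mm high, wall 4 mm, 80 to 150 g, breakable. Origin: centre of its underside; z up.
- clay_pot: Bystander: grey raw clay pot, 42 mm wide, 42 mm high, standing among the things to put away. Origin: centre of its underside.
- figure: Bystander: terracotta figure, 52 mm wide at the foot, 66 mm high. Origin: centre of its underside.
- glaze_jar: Bystander: glaze jar with a blue cap, 54 mm wide, 70 mm high. Origin: centre of its underside.
- sponge: Bystander: yellow block 85 x 55 x 30 mm. Origin: centre of its underside.
- water_cup: Bystander: blue cup, 72 mm wide, 75 mm high. Origin: centre of its underside.
- pinch_bowl: Bystander: grey clay bowl drying on top of the drawer unit, 76 mm wide, 35 mm high. Origin: centre of its underside.
- stamp: Bystander: wooden clay stamp with a knob, 44 mm wide, 36 mm high, standing on top of the drawer unit. Origin: centre of its underside.

How it is judged (in metres and radians):
At the end, for the whole second after the job is handed in: Drawer fully home (within 6 mm); dish standing on the floor of the green compartment, tilted less than 8 degrees; rolling pin and knife each lying on the floor of the cork compartment, not on one another, within 20 degrees of the sliding direction; all at rest (value of joint drawer below 0.006 m and x of dish in the frame of dish_bay between -0.0555 and 0.1345 m and y of dish in the frame of dish_bay between -0.032 and 0.032 m and z of dish in the frame of dish_bay between -0.004 and 0.006 m and linear speed of each of dish, roller, knife below 0.03 m/s and x of roller in the frame of tool_bay between -0.0155 and 0.0945 m and y of roller in the frame of tool_bay between -0.052 and 0.052 m and z of roller in the frame of tool_bay between 0.009 and 0.021 m and x of knife in the frame of tool_bay between -0.0155 and 0.0945 m and y of knife in the frame of tool_bay between -0.059 and 0.059 m and z of knife in the frame of tool_bay between -0.004 and 0.02 m and angle between dish's own z axis and vertical below 0.15 rad and angle between the x axis of each of roller, knife and the x axis of tool_bay, either way round below 0.35 rad); the robot touches nothing.
It fails at once if another thing on the table or on the unit is shifted by more than 20 mm (distance of any of clay_pot, figure, glaze_jar, sponge, water_cup, pinch_bowl, stamp from where it was at the start of the episode above 0.02 m).
It fails at once if the drawer is slammed: it moves inwards faster than 0.4 m/s (velocity of joint drawer below -0.4 m/s).
It fails at once if the dish is tipped by more than 45 degrees (angle between dish's own z axis and vertical above 0.785 rad).
It fails at once if the dish is dropped: it moves faster than 0.7 m/s (a fall of about 25 mm) with no finger touching it (linear speed of dish above 0.7 m/s and contact force between dish and the fingers below 0.1 N).
It also fails if it takes over 72 s, if anything falls off the work surface, if the arm or the gripper's body presses on something with over 40 N, if the wrist force passes 120 N, or if a joint passes its speed limit or range.

## Working session

There is one attempt and no reset: what is moved stays moved. The work goes in short steps, Python scripts to look and compute and a tool call to move; the robot and the scene stay as the last step left them, time stands still between calls to the robot, and variables do not carry over. Pictures are saved under pics/ and viewed, at most 10 in all, crops included, and the job is handed in when it is done.

Besides the shell and the picture viewer there is one more tool, called after "Request:" as a command line: name --argument value ..., lists and objects as JSON in quotes. play_rows: Moves the arm, as the interface text tells. Its arguments: {"type":"object","properties":{"commands":{"type":"array"},"squeeze":{"type":"number"}},"required":["commands"]}

```bash
mkdir -p pics; cat > h.py <<'E'
import numpy as np,cv2
from workcell import observe,camera,camera_info,sign_off
def K(n):
    c=camera_info(n); f=240/np.tan(np.radians(c['vfov'])/2); return f,c['cx'],c['cy'],np.array(c['R']),np.array(c['t'])
def ray(n,u,v):
    f,cx,cy,R,t=K(n); d=R.T@np.array([(u-cx)/f,(v-cy)/f,1]); return -R.T@t,d/np.linalg.norm(d)
def onz(n,u,v,z):
    o,d=ray(n,u,v); return o+d*(z-o[2])/d[2]
def tri(n1,p1,n2,p2):
    o1,d1=ray(n1,*p1);o2,d2=ray(n2,*p2)
    s=np.linalg.lstsq(np.c_[d1,-d2],o2-o1,rcond=None)[0]
    a=o1+s[0]*d1;b=o2+s[1]*d2; return (a+b)/2,np.linalg.norm(a-b)
def proj(n,X):
    f,cx,cy,R,t=K(n); c=R@np.array(X,float)+t; return np.array([f*c[0]/c[2]+cx,f*c[1]/c[2]+cy])
E
python3 - <<'E'
from h import *
for n in("top","side"):
    cv2.imwrite(f"pics/{n}0.png",camera(n)); print(camera_info(n)); f,cx,cy,R,t=K(n); print(-R.T@t)
o=observe(); print(o['eef_pos'],o['eef_rot'],o['opening'],o['time'],o['force'])
E
```

```text
{'vfov': 45.98718802393477, 'cx': 314.3641618177253, 'cy': 236.99492744846853, 'R': array([[ 0.03072126, -0.99944732,  0.01269878],
       [-0.98974252, -0.03219146, -0.13918856],
       [ 0.13952043, -0.00829248, -0.99018447]]), 't': array([ -38.51703732,  598.22510843, 1391.86472285])}
[ 399.07855746   -7.69600244 1461.95804514]
{'vfov': 51.288099719298906, 'cx': 321.4749665554753, 'cy': 233.66048347365717, 'R': array([[-0.93375716, -0.35740079, -0.01903273],
       [-0.18575318,  0.52938765, -0.82779495],
       [ 0.30593026, -0.76942407, -0.56070784]]), 't': array([ 539.04492987,  189.32168246, 1438.52238366])}
[  98.41663569 1199.2642678   973.56980538]
[ 257.37681147 -569.0620454   221.9356451 ] [[ 9.11114885e-01  4.12151969e-01 -6.48611779e-04]
 [ 4.12152470e-01 -9.11114076e-01  1.21728384e-03]
 [-8.92533922e-05 -1.37641237e-03 -9.99999049e-01]] 1.0032012944528528 0.1 [-0.83993601 -0.54243618 -0.12244707]
```

View pics/top0.png

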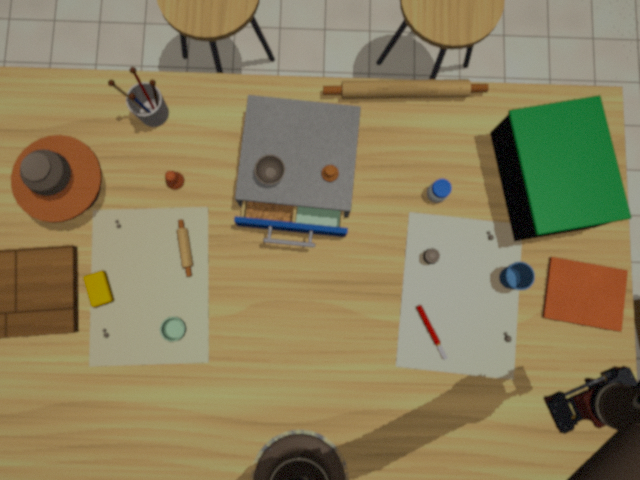

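View pics/side0.png

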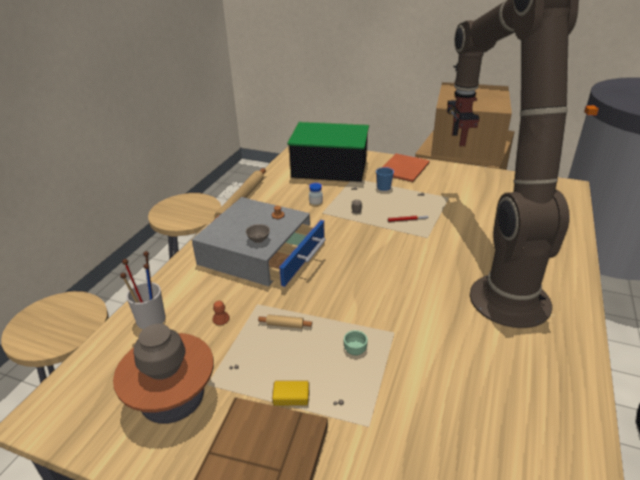

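The top view shows the unit (298,155), its handle (290,240), roller (184,248), dish (174,328), knife (431,331) and pot (431,256). The side view shows the roller (286,321), dish (355,344), knife (407,218) and blue front (303,252).

```bash
cat > m.py <<'E'
from h import *
def blob(im,roi,lo,hi,k=0):
    x0,y0,x1,y1=roi; h=cv2.cvtColor(im,cv2.COLOR_BGR2HSV)[y0:y1,x0:x1]
    m=cv2.inRange(h,np.array(lo),np.array(hi))
    n,l,s,c=cv2.connectedComponentsWithStats(m); i=1+np.argmax(s[1:,4])
    pts=np.argwhere(l==i)[:,::-1]+[x0,y0]
    return pts.astype(np.float32)
def rect(p): 
    return cv2.minAreaRect(p)
E
python3 - <<'E'
from m import *
I={n:cv2.imread(f"pics/{n}0.png") for n in("top","side")}
def pr(im,pts):
    h=cv2.cvtColor(im,cv2.COLOR_BGR2HSV)
    for u,v in pts: print((u,v),h[v,u],end=' ')
    print()
pr(I['top'],[(184,248),(181,225),(189,272),(200,250),(174,328),(166,328),(425,320),(431,331),(442,353),(290,226),(290,243),(300,120),(270,212),(320,216),(431,256)])
pr(I['side'],[(286,321),(264,320),(308,324),(355,344),(355,336),(400,219),(422,217),(303,252),(240,230),(312,240),(330,360)])
for n,roi,u in(("top",(140,190,210,360),0),("side",(240,300,400,380),0)): pass
def up(im,roi,s=4):
    x0,y0,x1,y1=roi; return cv2.resize(im[y0:y1,x0:x1],None,fx=s,fy=s,interpolation=cv2.INTER_CUBIC)
a=up(I['top'],(225,180,365,255),5)
b=up(I['side'],(190,195,330,285),5)[:450]
c=np.zeros((600,800,3),np.uint8); a=a[:, :]; 
a=cv2.resize(a,(560,300)); b=cv2.resize(b,(466,300)); c[:300,:560]=a; c[300:,:466]=b
c[300:,466:466+334]=cv2.resize(I['side'][300:380,240:329],(334,300))
c[:300,560:800]=cv2.resize(I['top'][300:370,405:461],(240,300))
cv2.imwrite("pics/c1.png",c)
E
```

```text
(184, 248) [ 19 126 160] (181, 225) [ 14 177 127] (189, 272) [ 14 179 128] (200, 250) [ 29  40 164] (174, 328) [ 62  44 161] (166, 328) [ 63  46 150] (425, 320) [  1 242 142] (431, 331) [  3 248 145] (442, 353) [  0   9 146] (290, 226) [107 199 123] (290, 243) [  8  16 125] (300, 120) [ 19  17 117] (270, 212) [ 14 146 129] (320, 216) [ 60  47 124] (431, 256) [ 17  59 121] 
(286, 321) [ 17 114 186] (264, 320) [ 13 153 130] (308, 324) [ 13 156 134] (355, 344) [ 65  50 187] (355, 336) [ 64  49 119] (400, 219) [  1 198 121] (422, 217) [ 10  11 136] (303, 252) [107 180  71] (240, 230) [ 15   8 134] (312, 240) [111  90  79] (330, 360) [ 19  62 206]
```

View pics/c1.png

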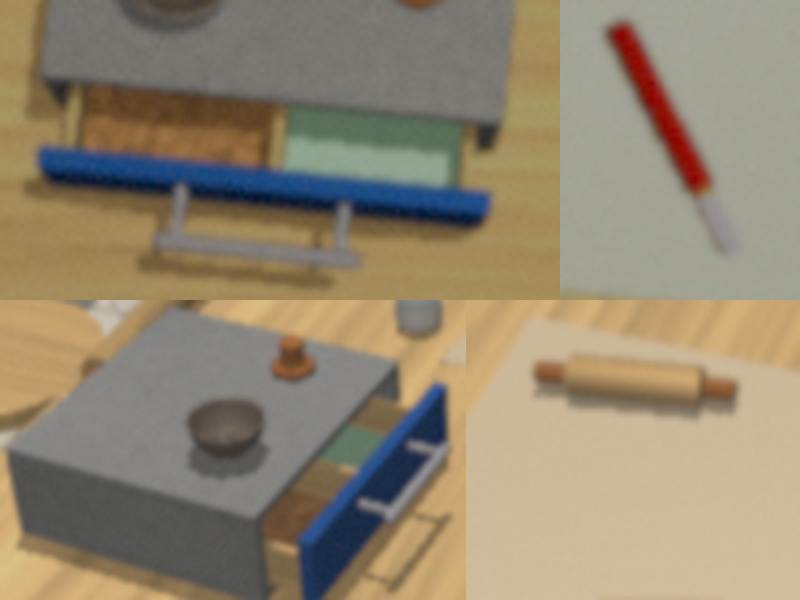

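```bash
python3 - <<'E'
from m import *
np.set_printoptions(precision=1,suppress=True)
I={n:cv2.imread(f"pics/{n}0.png") for n in("top","side")}
T,S=I['top'],I['side']
for nm,a,b in(("handleL",(264.5,240.7),(307.5,259)),("handleR",(313.5,245.3),(323.5,241))): print(nm,tri("top",a,"side",b))
for p in((263.75,240.75),(314.5,245.5)): print('bar z69+5',onz("top",*p,72))
# panel top
bt=blob(T,(228,205,360,245),(100,120,50),(118,255,255)); r=cv2.boxPoints(rect(bt)); print('panel top',r)
up=np.array([(u,bt[bt[:,0]==u,1].min()-.5) for u in range(240,343)]); k=np.polyfit(up[:,0],up[:,1],1)
for u in(bt[:,0].min(),bt[:,0].max()): print('panel inner edge z86',u,onz("top",u,np.polyval(k,u),86))
# unit top grey corners from crop
for nm,p,q in(("carc front L",(225+43/4,180+80/4),(190+258/3.33,195+217/3.33)),("carc front R",(225+505/4,180+122/4),(190+398/3.33,195+65/3.33))): print(nm,tri("top",p,"side",q),onz("top",*p,100))
# roller
for n,im,roi in(("top",T,(165,210,202,285)),("side",S,(250,305,322,338))):
    lo,hi=((8,85,60),(24,255,255)) if n=="top" else ((8,85,60),(24,255,255))
    p=blob(im,roi,lo,hi); print(n,'roller',len(p),rect(p),p.mean(0)); b=cv2.boxPoints(rect(p)); 
    e=[(b[i]+b[(i+1)%4])/2 for i in range(4)]; d=[np.linalg.norm(e[i]-p.mean(0)) for i in range(4)]
    i=int(np.argmax(d)); 
    for j in(i,(i+2)%4): print('end',e[j],onz(n,*e[j],15))
    if n=="top": a=p.mean(0)
    else: print('roller',tri("top",a,"side",p.mean(0)), onz("top",*a,18))
# dish
for n,im,roi in(("top",T,(150,305,200,350)),("side",S,(335,325,375,362))):
    p=blob(im,roi,(45,25,30),(90,255,255)); (u,v),ax,an=cv2.fitEllipse(cv2.convexHull(p.astype(np.int32))); print(n,'dish',len(p),(u,v),ax,p.min(0),p.max(0))
    if n=="top": a=(u,v)
    else: print('dish',tri("top",a,"side",(u,v)),onz("top",*a,30))
# knife red
for n,im,roi in(("top",T,(405,295,455,365)),("side",S,(375,205,435,230))):
    h=cv2.cvtColor(im,cv2.COLOR_BGR2HSV); h[...,0]=(h[...,0].astype(int)+30)%180
    h=cv2.cvtColor(im,cv2.COLOR_BGR2HSV); hh=im.copy()
    x0,y0,x1,y1=roi; B=im[y0:y1,x0:x1].astype(int); m=((B[...,2]-B[...,1]>60)).astype(np.uint8)
    p=(np.argwhere(m)[:,::-1]+[x0,y0]).astype(np.float32); c=p.mean(0); v=np.linalg.svd(p-c)[2][0]; s=(p-c)@v
    e=[c+v*s.min(),c+v*s.max()]; print(n,'knife',len(p),c,e,[onz(n,*q,10) for q in e],onz(n,*c,10))
    if n=="top": a=c
    else: print('knife',tri("top",a,"side",c))
for nm,p,z in(("pot",(431,256),30),("figure",(173,180),30),("jar",(440,190),50),("sponge",(98,289),30),("cup",(517,276),50),("bowl",(268,171),120),("stamp",(330,172),120)): print(nm,onz("top",*p,z))
E
```

```text
handleL (array([581.2, 103.7,  73. ]), np.float64(0.6082073296228221))
handleR (array([575.8, -17.9,  59.8]), np.float64(0.34751947294715946))
bar z69+5 [581.5 105.7  72. ]
bar z69+5 [573.7 -20.3  72. ]
panel top [[234.4 224.5]
 [235.1 216.8]
 [346.3 227.8]
 [345.6 235.4]]
panel inner edge z86 235.0 [636.7 177.9  86. ]
panel inner edge z86 346.0 [617.9 -96.5  86. ]
carc front L (array([676.5, 176.5,  96.7]), np.float64(0.7828942995313933)) [676.2 176.2 100. ]
carc front R (array([ 660.8, -108.5,   88.6]), np.float64(1.6983003784280974)) [ 659.4 -107.4  100. ]
top roller 536 ((184.27456665039062, 247.53466796875), (57.70570755004883, 11.02414608001709), 81.25383758544922) [184.3 247.7]
end [179.9 219. ] [638.6 329.4  15. ]
end [188.7 276.1] [491.9 297.7  15. ]
side roller 494 ((284.5122375488281, 320.8902282714844), (53.55929946899414, 10.932723045349121), 6.34019136428833) [284.7 321. ]
end [257.9 317.9] [638.8 327.4  15. ]
end [311.1 323.8] [492.5 298.9  15. ]
roller (array([564.4, 313.3,  15.2]), np.float64(0.055116733940121856)) [564.1 312.7  18. ]
top dish 489 (172.40243530273438
[... 234 characters left out ...]
np.float64(0.22722539081554424)) [358.9 326.9  30. ]
top knife 211 [428.1 325. ] [array([418.2, 305.9], dtype=float32), array([437.8, 343.6], dtype=float32)] [array([ 434.6, -290.6,   10. ]), array([ 341.3, -340.6,   10. ])] [ 387.2 -316.    10. ]
side knife 84 [402.4 218.1] [array([416.1, 216.9], dtype=float32), array([388. , 219.4], dtype=float32)] [array([ 341.7, -335.9,   10. ]), array([ 432.2, -286.8,   10. ])] [ 386.  -311.9   10. ]
knife (array([ 387.1, -316.7,    6.9]), np.float64(0.2653678642793941))
pot [ 561.6 -318.7   30. ]
figure [737.7 350.2  30. ]
jar [ 729.8 -337.1   50. ]
sponge [451.3 519.6  30. ]
cup [ 515.8 -530.6   50. ]
bowl [746.6  98.8 120. ]
stamp [749.2 -52.1 120. ]
```

Request:
play_rows --commands '[[[0,0,-0.155,0,0,0,0.3],[0,0,-0.155,0,0,0,0.65],[0,0,-0.155,0,0,0,0.65],[0,0,-0.155,0,0,0,0.65],[0,0,-0.155,0,0,0,0.65],[0,0,-0.155,0,0,0,0.65],[0,0,-0.155,0,0,0,0.65],[0,0,0,20,9,0,0.65]]]'

```text
time: 1.1
eef_pos: [266.7, -550.2, 221.9]
eef_rot: [[0.065, 0.998, -0.001], [0.998, -0.065, 0.001], [0.001, -0.001, -1.0]]
force: [-0.1, 0.7, -0.6]
opening: 0.35
finger_force: 0.0
```

Request:
play_rows --commands '[[[0,0,0,40,18,0,0.65],[0,0,0,54,24,0,0.65],[0,0,0,54,24,0,0.65],[0,0,0,54,24,0,0.65],[0,0,0,54,24,0,0.65],[0,0,0,54,24,0,0.65],[0,0,0,54,24,0,0.65],[0,0,0,54,24,0,0.65]]]'

```text
time: 2.1
eef_pos: [479.0, -140.9, 222.8]
eef_rot: [[0.064, 0.998, 0.0], [0.998, -0.064, -0.0], [-0.0, 0.0, -1.0]]
force: [0.7, -0.6, 0.6]
opening: 0.353
finger_force: 0.0
```

Request:
play_rows --commands '[[[0,0,0,50,24,0,0.65],[0,0,0,50,24,0,0.65],[0,0,0,45,20,20,0.65],[0,0,0,30,13,20,0.65],[0,0,0,14,6,20,0.65],[0,0,0,0,0,15,0.65],[0,0,0,0,0,0,0.65]]]'

```text
time: 2.98
eef_pos: [575.8, 38.8, 146.6]
eef_rot: [[0.062, 0.998, -0.003], [0.998, -0.062, -0.001], [-0.001, -0.003, -1.0]]
force: [-0.0, 0.4, -0.1]
opening: 0.351
finger_force: 0.0
```

```bash
python3 - <<'E'
from m import *
a=camera("top");b=camera("side")
cv2.imwrite("pics/t1.png",a);cv2.imwrite("pics/s1.png",b)
c=np.zeros((420,800,3),np.uint8)
c[:,:400]=cv2.resize(a[170:275,240:340],(400,420));c[:,400:]=cv2.resize(b[180:285,260:360],(400,420))
cv2.imwrite("pics/c2.png",c); print(observe()['eef_pos'],observe()['time'])
E
```

```text
[577.0592163   38.37245966 148.13993604] 3.075
```

View pics/c2.png

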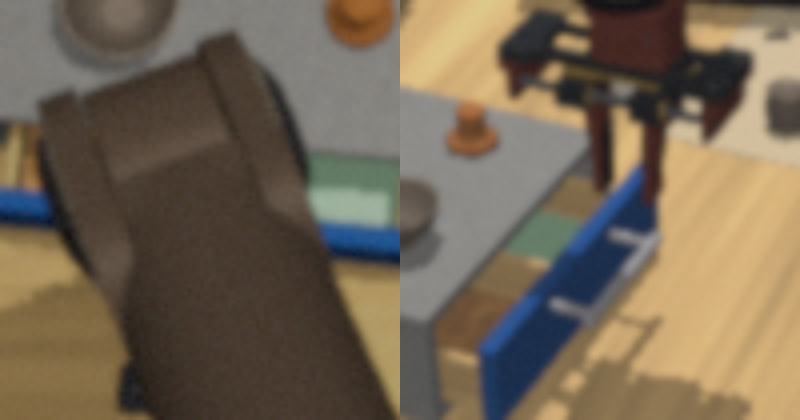

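The crop shows the fingers straddling the bar's line from above, at about (316,229) in the side picture. I'll descend and grip.

Request:
play_rows --commands '[[[0,0,0,3,0,25,0.65],[0,0,0,0,0,25,0.65],[0,0,0,0,0,20,0.65],[0,0,0,0,0,15,0.65],[0,0,0,0,0,10,0.65],[0,0,0,0,0,0,0.8],[0,0,0,0,0,0,0.95]]]' --squeeze 20

```text
time: 3.95
eef_pos: [578.1, 42.3, 53.2]
eef_rot: [[0.061, 0.998, 0.001], [0.998, -0.061, 0.0], [0.0, 0.001, -1.0]]
force: [2.3, 0.1, -0.5]
opening: 0.162
finger_force: 0.6
```

Request:
play_rows --commands '[[[0,0,0,0,0,0,1],[0,0,0,0,0,0,1],[0,0,0,0,-8,0,1],[0,0,0,0,-18,0,1],[0,0,0,0,-25,0,1],[0,0,0,0,-25,0,1],[0,0,0,0,-25,0,1],[0,0,0,0,-20,0,1]]]'

```text
time: 4.95
eef_pos: [456.1, 51.2, 53.2]
eef_rot: [[0.06, 0.998, 0.002], [0.998, -0.06, 0.002], [0.002, 0.002, -1.0]]
force: [2.1, 6.3, 1.7]
opening: 0.116
finger_force: 20.0
```

Request:
play_rows --commands '[[[0,0,0,0,-14,0,1],[0,0,0,0,-8,0,1],[0,0,0,0,-2,0,1],[0,0,0,0,0,0,1]]]'

```text
time: 5.45
eef_pos: [432.5, 53.0, 53.2]
eef_rot: [[0.059, 0.998, 0.001], [0.998, -0.059, 0.002], [0.002, 0.001, -1.0]]
force: [0.4, 6.4, 3.9]
opening: 0.117
finger_force: 20.0
```

Request:
play_rows --commands '[[[0,0,0,0,0,0,0.65],[0,0,0,0,0,0,0.65],[0,0,0,0,0,0,0.65],[0,0,0,0,0,-20,0.65],[0,0,0,0,0,-40,0.65],[0,0,0,0,0,-50,0.5],[0,0,0,10,-10,-10,0],[0,0,0,40,-20,0,0]]]'

```text
time: 6.45
eef_pos: [406.1, 101.7, 173.0]
eef_rot: [[0.066, 0.998, 0.001], [0.998, -0.066, -0.001], [-0.001, 0.002, -1.0]]
force: [0.7, 0.2, -0.2]
opening: 0.651
finger_force: 0.0
```

Request:
play_rows --commands '[[[0,0,0,55,-20,0,0],[0,0,0,55,-15,0,0],[0,0,0,50,0,0,0],[0,0,0,40,0,0,0],[0,0,0,20,0,0,0],[0,0,0,0,0,0,0],[0,0,0,0,0,0,0]]]'

```text
time: 7.32
eef_pos: [383.9, 323.2, 171.9]
eef_rot: [[0.061, 0.998, -0.001], [0.998, -0.061, -0.002], [-0.002, -0.001, -1.0]]
force: [-0.4, -0.2, 0.1]
opening: 1.0
finger_force: 0.0
```

```bash
python3 - <<'E'
from m import *
a=camera("top");b=camera("side")
cv2.imwrite("pics/t2.png",a);cv2.imwrite("pics/s2.png",b)
c=np.zeros((480,800,3),np.uint8)
c[:,:480]=cv2.resize(a[185:305,235:355],(480,480));c[:,480:]=cv2.resize(b[200:320,260:340],(320,480))
cv2.imwrite("pics/c3.png",c); print(observe()['eef_pos'],observe()['time'])
bt=blob(a,(228,235,360,305),(100,120,50),(118,255,255)); print(bt.min(0),bt.max(0))
u0,u1=bt[:,0].min(),bt[:,0].max()
us=np.array([u for u in range(int(u0)+5,int(u1)-4)]);vs=np.array([bt[bt[:,0]==u,1].min()-.5 for u in us]); k=np.polyfit(us,vs,1)
res=np.abs(vs-np.polyval(k,us)); g=res<1; k=np.polyfit(us[g],vs[g],1)
P=[onz("top",u,np.polyval(k,u),86) for u in(u0-.5,u1+.5)]; print(P,np.degrees(np.arctan2(P[1][0]-P[0][0],P[0][1]-P[1][1])))
# carcass front edge: grey -> interior, per column strongest gradient in sat
h=cv2.cvtColor(cv2.GaussianBlur(a,(3,3),0),cv2.COLOR_BGR2HSV)[...,1].astype(int)
# old picture panel
b0=blob(cv2.imread("pics/top0.png"),(228,205,360,245),(100,120,50),(118,255,255)); print(b0.min(0),b0.max(0))
E
```

```text
[384.37804236 323.07342899 172.35723206] 7.425
[228. 278.] [340. 293.]
[array([488.16201511, 188.58618892,  86.        ]), array([468.47911936, -86.51793959,  86.        ])] -4.092372018201205
[235. 218.] [346. 235.]
```

View pics/c3.png

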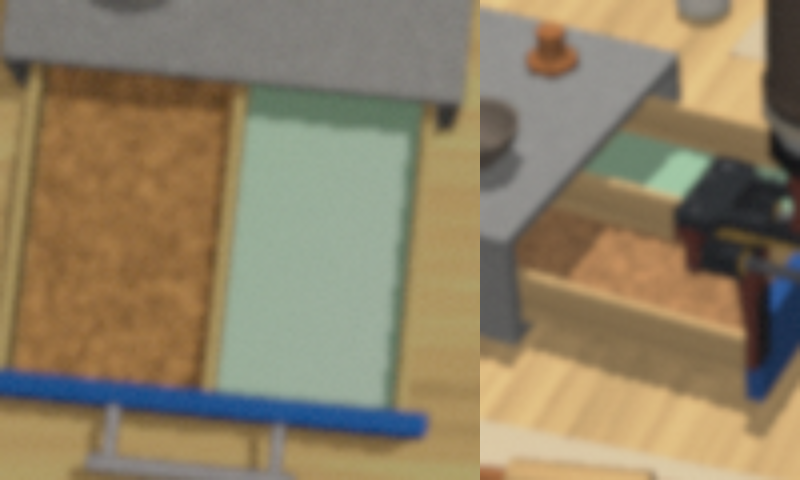

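The cork and green bays are now open about 188 mm, and the panel is at yaw −4.1°. Next is the dish.

Request:
play_rows --commands '[[[0,0,0,3,-15,20,0],[0,0,0,0,-10,35,0],[0,0,0,0,0,35,0],[0,0,0,0,0,30,0],[0,0,0,0,0,22,0],[0,0,0,0,0,14,0],[0,0,0,0,0,8,0],[0,0,0,0,0,0,0]]]'

```text
time: 8.43
eef_pos: [359.6, 328.9, 8.7]
eef_rot: [[0.061, 0.998, -0.0], [0.998, -0.061, -0.0], [-0.0, -0.0, -1.0]]
force: [-0.7, 0.3, 0.3]
opening: 1.0
finger_force: 0.0
```

Request:
play_rows --commands '[[[0,0,0,0,0,0,0.1],[0,0,0,0,0,0,0.2],[0,0,0,0,0,0,0.3],[0,0,0,0,0,0,0.4],[0,0,0,0,0,0,0.45]]]' --squeeze 12

```text
time: 9.05
eef_pos: [359.8, 329.1, 8.9]
eef_rot: [[0.061, 0.998, 0.001], [0.998, -0.061, 0.0], [0.0, 0.001, -1.0]]
force: [0.2, -1.3, 5.4]
opening: 0.703
finger_force: 12.0
```

Request:
play_rows --commands '[[[0,0,0,0,0,-8,0.45],[0,0,0,0,0,-20,0.45],[0,0,0,0,0,-30,0.45],[0,0,0,-6,4,-30,0.45],[0,0,0,-16,11,-20,0.45],[0,0,0,-26,18,-8,0.45],[0,0,0,-36,25,0,0.45],[0,0,0,-42,29,0,0.45]]]'

```text
time: 10.05
eef_pos: [438.9, 197.4, 125.2]
eef_rot: [[0.059, 0.998, 0.0], [0.998, -0.059, 0.0], [0.001, 0.0, -1.0]]
force: [0.6, -0.0, -0.9]
opening: 0.706
finger_force: 12.0
```

Request:
play_rows --commands '[[[0,0,0,-46,32,0,0.45],[0,0,0,-46,32,0,0.45],[0,0,0,-42,29,0,0.45],[0,0,0,-34,23,0,0.45],[0,0,0,-22,15,0,0.45],[0,0,0,-12,8,0,0.45],[0,0,0,-5,3,0,0.45],[0,0,0,0,0,0,0.45]]]'

```text
time: 11.05
eef_pos: [567.5, -16.6, 124.7]
eef_rot: [[0.06, 0.998, -0.0], [0.998, -0.06, 0.0], [0.0, -0.0, -1.0]]
force: [0.3, 0.0, -0.3]
opening: 0.704
finger_force: 12.0
```

```bash
python3 - <<'E'
from m import *
a=cv2.imread("pics/t2.png")
h=cv2.cvtColor(a,cv2.COLOR_BGR2HSV)
for v in(215,235,255,272):
    g=[u for u in range(285,350) if 45<h[v,u,0]<90 and h[v,u,1]>25]
    L,R=onz("top",g[0]-.5,v,20),onz("top",g[-1]+.5,v,20); Lw=onz("top",g[0]-.5,v,59)
    P0=np.array([480,51,0]);th=np.radians(-4.05);ux=np.array([np.cos(th),np.sin(th),0]);uy=np.array([-ux[1],ux[0],0])
    print(v,[(round((p-P0)@ux),round((p-P0)@uy)) for p in(L,R,Lw)])
print(observe()['eef_pos'],observe()['finger_force'])
E
```

```text
215 [(179, -10), (191, -118), (172, -12)]
235 [(127, -11), (138, -118), (121, -12)]
255 [(75, -11), (86, -121), (71, -12)]
272 [(31, -11), (42, -120), (28, -12)]
[567.4540618  -16.58725218 124.66052235] 11.999893411375524
```

Request:
play_rows --commands '[[[0,0,0,-4,3,8,0.45],[0,0,0,0,0,18,0.45],[0,0,0,0,0,22,0.45],[0,0,0,0,0,20,0.45],[0,0,0,0,0,14,0.45],[0,0,0,0,0,8,0.45],[0,0,0,0,0,3,0.45],[0,0,0,0,0,0,0.45]]]'

```text
time: 12.05
eef_pos: [570.8, -21.5, 31.9]
eef_rot: [[0.061, 0.998, 0.001], [0.998, -0.061, 0.0], [0.0, 0.001, -1.0]]
force: [0.1, -0.5, -0.9]
opening: 0.699
finger_force: 12.0
```

Request:
play_rows --commands '[[[0,0,0,0,0,1,0.45],[0,0,0,0,0,1,0.45],[0,0,0,0,0,0,0.45]]]'

```text
time: 12.42
eef_pos: [570.6, -21.6, 29.8]
eef_rot: [[0.061, 0.998, 0.0], [0.998, -0.061, -0.0], [-0.0, 0.0, -1.0]]
force: [-0.5, 0.7, -0.6]
opening: 0.705
finger_force: 12.0
```

Request:
play_rows --commands '[[[0,0,0,0,0,0,0.25],[0,0,0,0,0,0,0.15],[0,0,0,0,0,0,0.05],[0,0,0,0,0,-5,0.05],[0,0,0,0,0,-20,0.05],[0,0,0,0,0,-30,0.05],[0,0,0.17,0,0,-30,0],[0,0,0.17,0,0,-10,0]]]'

```text
time: 13.42
eef_pos: [571.9, -21.2, 128.2]
eef_rot: [[0.395, 0.918, 0.004], [0.918, -0.395, 0.0], [0.002, 0.004, -1.0]]
force: [0.2, -0.9, -0.1]
opening: 0.998
finger_force: 0.0
```

Request:
play_rows --commands '[[[0,0,0.17,0,0,0,0],[0,0,0.17,0,0,0,0],[0,0,0.17,0,0,0,0],[0,0,0.168,0,0,0,0],[0,0,0,-13,7,0,0.3],[0,0,0,-29,16,0,0.4],[0,0,0,-42,22,0,0.4],[0,0,0,-48,26,0,0.4]]]'

```text
time: 14.42
eef_pos: [486.6, -147.7, 125.4]
eef_rot: [[0.879, 0.477, 0.001], [0.477, -0.879, -0.0], [0.001, 0.001, -1.0]]
force: [-0.2, -0.1, 0.1]
opening: 0.613
finger_force: 0.0
```

Request:
play_rows --commands '[[[0,0,0,-48,26,0,0.4],[0,0,0,-48,26,0,0.4],[0,0,0,-42,22,0,0.4],[0,0,0,-29,16,0,0.4],[0,0,0,-16,9,0,0.4],[0,0,0,-5,3,0,0.4],[0,0,0,0,0,0,0.4]]]'

```text
time: 15.3
eef_pos: [370.0, -325.1, 125.0]
eef_rot: [[0.881, 0.473, 0.0], [0.473, -0.881, -0.0], [0.0, 0.0, -1.0]]
force: [0.3, -0.1, 0.2]
opening: 0.596
finger_force: 0.0
```

```bash
python3 - <<'E'
from m import *
a=camera("top");b=camera("side")
cv2.imwrite("pics/t3.png",a);cv2.imwrite("pics/s3.png",b)
c=np.zeros((480,800,3),np.uint8)
c[:,:400]=cv2.resize(a[185:305,250:350],(400,480));c[:,400:]=cv2.resize(b[150:270,350:450],(400,480))
cv2.imwrite("pics/c4.png",c); o=observe();print(o['eef_pos'],o['eef_rot'][:2],o['time'],o['q'],proj("side",o['eef_pos']))
E
```

```text
[ 370.63441478 -324.38016948  124.82929773] [[ 8.80467333e-01  4.74106677e-01  3.66008615e-04]
 [ 4.74106646e-01 -8.80467409e-01  1.71427952e-04]] 15.4 [ 49.28632104  18.43685565 -16.51221275 114.79544584   6.95597408
  47.67824053 -32.81496335] [409.97564958 189.02884431]
```

View pics/c4.png

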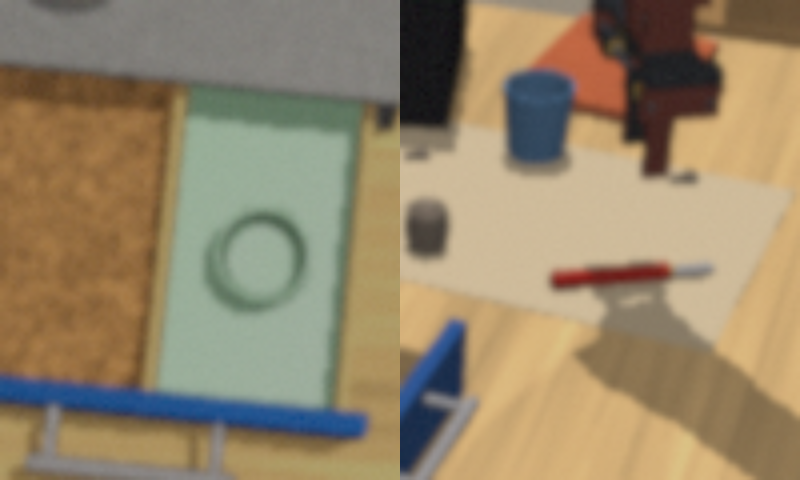

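The dish stands upright in the green bay (crop 255,260), and the gripper is over the knife. Now I'll descend.

Request:
play_rows --commands '[[[0,0,0,0,0,20,0.4],[0,0,0,0,0,30,0.4],[0,0,0,0,0,30,0.4],[0,0,0,0,0,22,0.4],[0,0,0,0,0,12,0.4],[0,0,0,0,0,7,0.4],[0,0,0,0,0,0,0.6],[0,0,0,0,0,0,0.8]]]' --squeeze 20

```text
time: 16.4
eef_pos: [370.7, -325.4, 4.3]
eef_rot: [[0.881, 0.472, 0.001], [0.472, -0.881, -0.001], [0.0, 0.001, -1.0]]
force: [0.2, -1.9, 0.3]
opening: 0.411
finger_force: 0.0
```

Request:
play_rows --commands '[[[0,0,0,0,0,0,1],[0,0,0,0,0,0,1],[0,0,0,0,0,0,1],[0,0,0,0,0,0,1]]]'

```text
time: 16.9
eef_pos: [370.3, -325.4, 4.0]
eef_rot: [[0.882, 0.472, 0.0], [0.472, -0.882, -0.0], [0.0, 0.001, -1.0]]
force: [-1.1, 1.3, 4.9]
opening: 0.175
finger_force: 20.0
```

Request:
play_rows --commands '[[[0,0,0,0,0,-10,1],[0,0,0,0,0,-25,1],[0,0,0.141,0,0,-30,1],[0,0,0.14,0,0,-30,1],[0,0,0.141,0,0,-21,1],[0,0,0.14,0,0,0,1],[0,0,0,5,-13,0,1],[0,0,0,12,-30,0,1]]]'

```text
time: 17.9
eef_pos: [389.9, -283.0, 119.6]
eef_rot: [[0.998, -0.069, -0.001], [-0.069, -0.998, 0.0], [-0.001, -0.0, -1.0]]
force: [0.5, 0.3, -1.1]
opening: 0.179
finger_force: 20.0
```

Request:
play_rows --commands '[[[0,0,0,20,-47,0,1],[0,0,0,24,-55,0,1],[0,0,0,24,-56,0,1],[0,0,0,24,-56,0,1],[0,0,0,24,-55,0,1],[0,0,0,20,-46,0,1],[0,0,0,14,-32,0,1],[0,0,0,7,-17,0,1]]]'

```text
time: 18.9
eef_pos: [572.1, 71.8, 119.2]
eef_rot: [[0.998, -0.064, -0.001], [-0.064, -0.998, 0.001], [-0.001, -0.001, -1.0]]
force: [-0.7, -1.0, 0.4]
opening: 0.181
finger_force: 20.0
```

Request:
play_rows --commands '[[[0,0,0,4,-8,0,1],[0,0,0,0,0,0,1],[0,0,0,0,0,0,1]]]'

```text
time: 19.27
eef_pos: [576.5, 74.7, 119.6]
eef_rot: [[0.997, -0.072, -0.0], [-0.072, -0.997, -0.001], [-0.0, 0.001, -1.0]]
force: [-0.8, 0.2, -0.8]
opening: 0.18
finger_force: 20.0
```

```bash
python3 - <<'E'
from m import *
a=camera("top");b=camera("side")
c=np.zeros((480,800,3),np.uint8)
c[:,:400]=cv2.resize(a[185:305,230:330],(400,480));c[:,400:]=cv2.resize(b[190:310,240:340],(400,480))
cv2.imwrite("pics/c5.png",c); o=observe();print(o['eef_pos'],o['eef_rot'][:2],o['time'],o['opening'])
E
```

```text
[576.64267029  74.99629039 119.7628645 ] [[ 9.97427659e-01 -7.16802917e-02 -2.50406907e-05]
 [-7.16802941e-02 -9.97427487e-01 -5.86149144e-04]] 19.375 0.18026135549483663
```

View pics/c5.png

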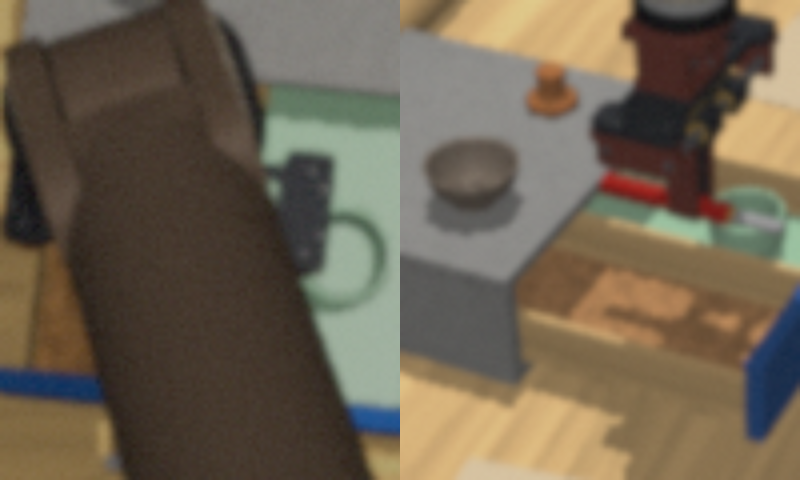

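The knife is held level over the cork bay, clear of the carcass. I'll lower it.

Request:
play_rows --commands '[[[0,0,0,0,-1,15,1],[0,0,0,0,0,25,1],[0,0,0,0,0,24,1],[0,0,0,0,0,16,1],[0,0,0,0,0,10,1],[0,0,0,0,0,4,1],[0,0,0,0,0,1,1],[0,0,0,0,0,0,1]]]'

```text
time: 20.38
eef_pos: [577.3, 77.4, 25.2]
eef_rot: [[0.998, -0.07, 0.001], [-0.07, -0.998, 0.0], [0.001, -0.0, -1.0]]
force: [-0.1, -0.5, -1.5]
opening: 0.179
finger_force: 20.0
```

Request:
play_rows --commands '[[[0,0,0,0,0,0,0.75],[0,0,0,0,0,0,0.73],[0,0,0,0,0,-5,0.73],[0,0,0,0,0,-20,0.73],[0,0,0,0,0,-30,0.65],[0,0,0,0,0,-30,0.5],[0,0,0,0,0,-20,0.4],[0,0,0,0,0,0,0.4]]]'

```text
time: 21.38
eef_pos: [578.1, 77.6, 131.5]
eef_rot: [[0.998, -0.07, 0.004], [-0.07, -0.998, 0.0], [0.004, -0.001, -1.0]]
force: [-0.2, 0.0, -0.9]
opening: 0.598
finger_force: 0.0
```

Request:
play_rows --commands '[[[0,0,-0.136,0,0,0,0.4],[0,0,-0.137,0,0,0,0.4],[0,0,0,2,-12,0,0.4],[0,0,0,5,-33,0,0.4],[0,0,0,7,-47,0,0.4],[0,0,0,8,-51,0,0.4],[0,0,0,7,-47,0,0.4],[0,0,0,4,-30,0,0.4]]]'

```text
time: 22.38
eef_pos: [563.3, 303.5, 128.9]
eef_rot: [[0.98, 0.201, -0.001], [0.201, -0.98, 0.001], [-0.001, -0.001, -1.0]]
force: [0.2, 0.2, 1.3]
opening: 0.6
finger_force: 0.0
```

Request:
play_rows --commands '[[[0,0,0,2,-14,10,0.4],[0,0,0,0,0,20,0.4],[0,0,0,0,0,20,0.4],[0,0,0,0,0,0,0.4],[0,0,0,0,0,0,0.4]]]'

```text
time: 23.0
eef_pos: [564.5, 312.8, 79.6]
eef_rot: [[0.98, 0.2, -0.0], [0.2, -0.98, -0.0], [-0.0, 0.0, -1.0]]
force: [-0.0, 0.8, 0.1]
opening: 0.601
finger_force: 0.0
```

```bash
python3 - <<'E'
from m import *
a=camera("top");b=camera("side")
c=np.zeros((480,800,3),np.uint8)
c[:,:400]=cv2.resize(a[185:305,230:330],(400,480));c[:,400:]=cv2.resize(b[230:350,230:330],(400,480))
cv2.imwrite("pics/c6.png",c); o=observe();print(o['eef_pos'],o['eef_rot'][:2],o['time'],o['opening'])
# knife
B=a[205:300,235:300].astype(int); p=(np.argwhere(B[...,2]-B[...,1]>75)[:,::-1]+[235,205]); print(len(p),p.min(0) if len(p) else '',p.max(0) if len(p) else '')
E
```

```text
[564.6895473  313.40212137  80.35801184] [[ 9.79689452e-01  2.00518109e-01  1.03261384e-03]
 [ 2.00517635e-01 -9.79689941e-01  5.45302028e-04]] 23.1 0.6010219080353121
226 [273 217] [281 257]
```

View pics/c6.png

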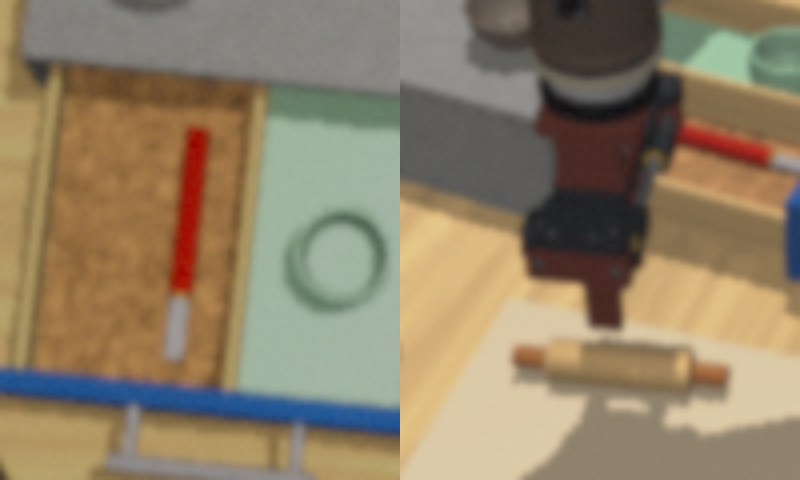

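The knife lies lengthwise in the cork bay, and the roller is between the fingers. I'll grip it.

Request:
play_rows --commands '[[[0,0,0,0,0,20,0.4],[0,0,0,0,0,25,0.4],[0,0,0,0,0,20,0.4],[0,0,0,0,0,11,0.4],[0,0,0,0,0,0,0.4],[0,0,0,0,0,0,0.55],[0,0,0,0,0,0,0.65],[0,0,0,0,0,0,0.8]]]' --squeeze 15

```text
time: 24.1
eef_pos: [564.5, 313.8, 4.4]
eef_rot: [[0.98, 0.201, 0.001], [0.201, -0.98, 0.0], [0.001, -0.0, -1.0]]
force: [-1.1, -0.6, 1.6]
opening: 0.34
finger_force: 15.0
```

Request:
play_rows --commands '[[[0,0,0,0,0,0,0.8],[0,0,0,0,0,0,0.8]]]'

```text
time: 24.35
eef_pos: [564.5, 313.8, 4.4]
eef_rot: [[0.98, 0.201, 0.001], [0.201, -0.98, 0.0], [0.001, -0.0, -1.0]]
force: [-0.1, -0.1, 5.2]
opening: 0.337
finger_force: 15.0
```

Request:
play_rows --commands '[[[0,0,0,0,0,-10,0.8],[0,0,0,0,0,-25,0.8],[0,0,0.136,0,0,-35,0.8],[0,0,0.137,0,0,-30,0.8],[0,0,0,2,11,-16,0.8],[0,0,0,5,30,0,0.8],[0,0,0,6,41,0,0.8],[0,0,0,6,41,0,0.8]]]'

```text
time: 25.35
eef_pos: [573.9, 187.3, 119.1]
eef_rot: [[0.998, -0.066, -0.001], [-0.066, -0.998, -0.001], [-0.001, 0.001, -1.0]]
force: [0.6, -0.5, -0.2]
opening: 0.337
finger_force: 15.0
```

Request:
play_rows --commands '[[[0,0,0,5,33,0,0.8],[0,0,0,3,20,0,0.8],[0,0,0,2,9,0,0.8],[0,0,0,0,0,0,0.8],[0,0,0,0,0,0,0.8]]]'

```text
time: 25.98
eef_pos: [579.8, 128.7, 119.6]
eef_rot: [[0.998, -0.068, -0.0], [-0.068, -0.998, 0.001], [-0.0, -0.001, -1.0]]
force: [-0.3, -0.3, -1.5]
opening: 0.337
finger_force: 15.0
```

Request:
play_rows --commands '[[[0,0,0,0,1,15,0.8],[0,0,0,0,0,25,0.8],[0,0,0,0,0,24,0.8],[0,0,0,0,0,16,0.8],[0,0,0,0,0,9,0.8],[0,0,0,0,0,5,0.8],[0,0,0,0,0,1,0.8],[0,0,0,0,0,0,0.8]]]'

```text
time: 26.98
eef_pos: [580.4, 126.1, 25.2]
eef_rot: [[0.998, -0.07, 0.001], [-0.07, -0.998, 0.0], [0.001, -0.0, -1.0]]
force: [-0.1, 0.3, -0.9]
opening: 0.336
finger_force: 15.0
```

Request:
play_rows --commands '[[[0,0,0,0,0,0,0.62],[0,0,0,0,0,0,0.58],[0,0,0,0,0,0,0.55],[0,0,0,0,0,-10,0.55],[0,0,0,0,0,-20,0.55],[0,0,0,0,0,-30,0.55],[0,0,0,0,0,-30,0.65],[0,0,0,0,0,-10,0.65]]]'

```text
time: 27.98
eef_pos: [581.1, 126.4, 127.1]
eef_rot: [[0.998, -0.07, 0.003], [-0.07, -0.998, 0.001], [0.003, -0.001, -1.0]]
force: [-1.4, -0.1, -0.5]
opening: 0.355
finger_force: 0.0
```

Request:
play_rows --commands '[[[0,0,-0.175,0,0,0,0.65],[0,0,-0.175,0,0,0,0.65],[0,0,-0.175,0,0,0,0.65],[0,0,-0.175,0,0,0,0.65],[0,0,-0.175,0,0,0,0.65],[0,0,-0.175,0,0,0,0.65],[0,0,-0.175,0,0,0,0.65],[0,0,-0.175,0,0,0,0.65]]]'

```text
time: 28.98
eef_pos: [579.5, 125.9, 124.0]
eef_rot: [[0.233, 0.972, -0.001], [0.972, -0.233, -0.0], [-0.0, -0.001, -1.0]]
force: [-0.4, 0.2, -0.4]
opening: 0.349
finger_force: 0.0
```

Request:
play_rows --commands '[[[0,0,-0.171,0,0,0,0.65],[0,0,0,-8,-14,0,0.65],[0,0,0,-18,-30,0,0.65],[0,0,0,-24,-41,0,0.65],[0,0,0,-20,-34,0,0.65],[0,0,0,-10,-17,0,0.65],[0,0,0,-4,-7,0,0.65],[0,0,0,0,0,0,0.65]]]'

```text
time: 29.98
eef_pos: [431.6, 52.2, 124.7]
eef_rot: [[0.07, 0.998, 0.0], [0.998, -0.07, -0.0], [-0.0, 0.0, -1.0]]
force: [0.1, 0.7, 0.8]
opening: 0.35
finger_force: 0.0
```

```bash
python3 - <<'E'
from m import *
a=camera("top");b=camera("side")
c=np.zeros((480,800,3),np.uint8)
c[:,:400]=cv2.resize(a[185:305,220:320],(400,480));c[:,400:]=cv2.resize(b[190:330,270:386],(400,480))
cv2.imwrite("pics/c7.png",c); o=observe();print(o['eef_pos'],o['eef_rot'][:2],o['time'],o['opening'])
E
```

```text
[432.2657771   52.74830677 124.73181898] [[ 6.97498056e-02  9.97564306e-01  6.48682702e-04]
 [ 9.97564281e-01 -6.97502211e-02  6.41597871e-04]] 30.075 0.34800365732475524
```

View pics/c7.png

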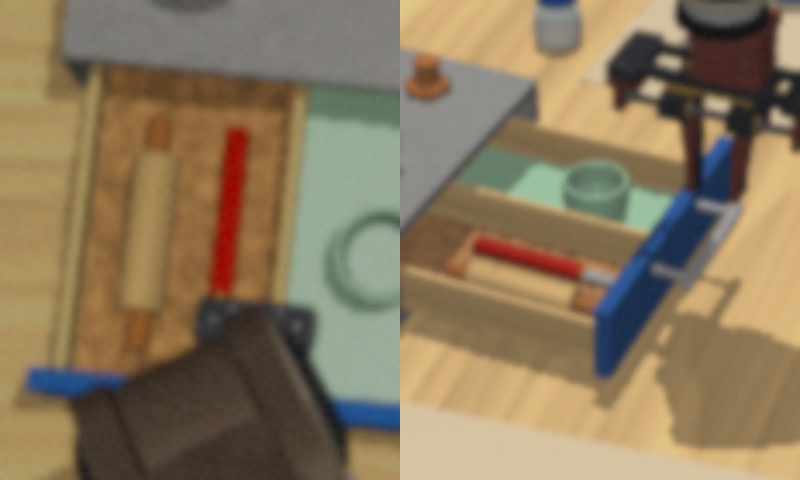

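Everything lies properly: roller (150,230) and knife (230,210) in the cork bay, dish upright. Next I'll grip the handle and push it home.

Request:
play_rows --commands '[[[0,0,0,0,0,20,0.65],[0,0,0,0,0,25,0.65],[0,0,0,0,0,18,0.65],[0,0,0,0,0,9,0.65],[0,0,0,0,0,0,0.8],[0,0,0,0,0,0,1],[0,0,0,0,0,0,1],[0,0,0,0,0,0,1]]]' --squeeze 20

```text
time: 31.08
eef_pos: [432.1, 52.5, 53.2]
eef_rot: [[0.07, 0.998, 0.002], [0.998, -0.07, 0.0], [0.0, 0.002, -1.0]]
force: [0.4, 0.2, 2.6]
opening: 0.119
finger_force: 20.0
```

Request:
play_rows --commands '[[[0,0,0,0,4,0,1],[0,0,0,0,9,0,1],[0,0,0,0,15,0,1],[0,0,0,0,19,0,1],[0,0,0,0,20,0,1],[0,0,0,0,20,0,1],[0,0,0,0,20,0,1],[0,0,0,0,20,0,1]]]'

```text
time: 32.08
eef_pos: [559.0, 43.1, 53.3]
eef_rot: [[0.07, 0.998, 0.0], [0.998, -0.07, -0.001], [-0.001, 0.0, -1.0]]
force: [-1.6, 0.0, 6.4]
opening: 0.119
finger_force: 20.0
```

Request:
play_rows --commands '[[[0,0,0,0,18,0,1],[0,0,0,0,14,0,1],[0,0,0,0,10,0,1],[0,0,0,0,6,0,1],[0,0,0,0,3,0,1],[0,0,0,0,2,0,1],[0,0,0,0,0,0,1]]]'

```text
time: 32.95
eef_pos: [611.8, 39.2, 53.3]
eef_rot: [[0.071, 0.998, 0.001], [0.998, -0.071, -0.001], [-0.0, 0.001, -1.0]]
force: [-0.0, -0.6, 4.8]
opening: 0.119
finger_force: 20.0
```

Request:
play_rows --commands '[[[0,0,0,0,2,0,1],[0,0,0,0,2,0,1],[0,0,0,0,1,0,1],[0,0,0,0,0,0,1]]]'

```text
time: 33.45
eef_pos: [616.5, 38.8, 53.3]
eef_rot: [[0.07, 0.998, 0.001], [0.998, -0.07, -0.001], [-0.001, 0.001, -1.0]]
force: [-0.1, -0.4, 5.3]
opening: 0.121
finger_force: 20.0
```

Request:
play_rows --commands '[[[0,0,0,0,1,0,1],[0,0,0,0,1,0,1],[0,0,0,0,0,0,1]]]'

```text
time: 33.83
eef_pos: [618.5, 38.7, 53.3]
eef_rot: [[0.07, 0.998, 0.001], [0.998, -0.07, -0.001], [-0.001, 0.001, -1.0]]
force: [-0.2, -0.4, 6.2]
opening: 0.12
finger_force: 20.0
```

Request:
play_rows --commands '[[[0,0,0,0,1,0,1],[0,0,0,0,1,0,1],[0,0,0,0,0,0,1]]]'

```text
time: 34.2
eef_pos: [620.5, 38.5, 53.3]
eef_rot: [[0.07, 0.998, 0.001], [0.998, -0.07, -0.001], [-0.001, 0.001, -1.0]]
force: [-0.8, -1.5, 5.8]
opening: 0.119
finger_force: 20.0
```

Request:
play_rows --commands '[[[0,0,0,0,1,0,1],[0,0,0,0,1,0,1],[0,0,0,0,0,0,1]]]'

```text
time: 34.58
eef_pos: [620.9, 38.5, 53.2]
eef_rot: [[0.07, 0.998, -0.002], [0.998, -0.07, -0.001], [-0.001, -0.002, -1.0]]
force: [-5.9, -1.7, 9.9]
opening: 0.117
finger_force: 20.0
```

Request:
play_rows --commands '[[[0,0,0,0,1,0,1],[0,0,0,0,1,0,1],[0,0,0,0,0,0,1]]]'

```text
time: 34.95
eef_pos: [620.9, 38.5, 53.2]
eef_rot: [[0.07, 0.998, -0.006], [0.998, -0.07, -0.002], [-0.002, -0.006, -1.0]]
force: [-13.0, -1.3, 16.4]
opening: 0.114
finger_force: 20.0
```

The drawer is at its stop. I'll relieve the load, release, and retreat.

Request:
play_rows --commands '[[[0,0,0,0,-3,0,1],[0,0,0,0,0,0,0.8],[0,0,0,0,0,0,0.65],[0,0,0,0,0,0,0.65],[0,0,0,0,0,-15,0.65],[0,0,0,0,0,-35,0.65],[0,0,0,0,0,-40,0.65],[0,0,0,0,-25,-30,0.65]]]'

```text
time: 35.95
eef_pos: [597.3, 41.0, 175.3]
eef_rot: [[0.07, 0.998, 0.003], [0.998, -0.07, 0.001], [0.001, 0.003, -1.0]]
force: [0.2, 0.3, 0.0]
opening: 0.351
finger_force: 0.0
```

Request:
play_rows --commands '[[[0,0,0,-20,-40,0,0.65],[0,0,0,-45,-40,0,0.65],[0,0,0,-55,-20,0,0.65],[0,0,0,-55,0,0,0.65],[0,0,0,-45,0,0,0.65],[0,0,0,-20,0,0,0.65],[0,0,0,0,0,0,0.65],[0,0,0,0,0,0,0.65]]]'

```text
time: 36.95
eef_pos: [479.8, -190.3, 173.2]
eef_rot: [[0.069, 0.998, 0.001], [0.998, -0.069, 0.0], [0.0, 0.001, -1.0]]
force: [-0.6, 1.3, 0.5]
opening: 0.351
finger_force: 0.0
```

```bash
python3 - <<'E'
from m import *
a=camera("top");b=camera("side")
c=np.zeros((480,800,3),np.uint8)
c[:,:400]=cv2.resize(a[145:265,230:330],(400,480));c[:,400:]=cv2.resize(b[190:310,220:320],(400,480))
cv2.imwrite("pics/c8.png",c)
bt=blob(a,(228,185,360,245),(100,120,50),(118,255,255)); u0,u1=bt[:,0].min(),bt[:,0].max()
us=np.arange(u0+5,u1-4);vs=np.array([bt[bt[:,0]==u,1].min()-.5 for u in us]);k=np.polyfit(us,vs,1)
print([onz("top",u,np.polyval(k,u),86) for u in(u0-.5,u1+.5)],observe()['time'],observe()['eef_pos'])
E
```

```text
[array([678.34556268, 176.23678904,  86.        ]), array([658.7403364 , -99.23184635,  86.        ])] 37.05 [ 479.86423092 -190.11757182  172.98906411]
```

View pics/c8.png

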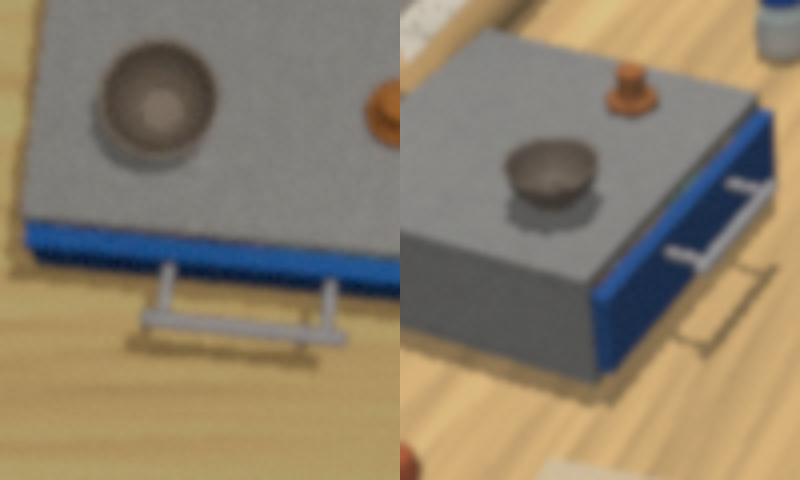

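The drawer front sits flush against the carcass (measured panel back at x≈668.5, face at ≈668), and the bowl and stamp are undisturbed. I'll hand the job in.

```bash
python3 -c "
from workcell import sign_off
print(sign_off())"
```

```text
the job is handed in; nothing more can be done
None
```

I put the dish, rolling pin and knife in their compartments, pushed the drawer home against its stop and handed the job in at about 37 s; the hand-in returned no verdict.

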